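# Make the voucher desk ready for checking and stapling

## Task

Make this desk ready for going through the vouchers: set the grey outer cup of the finger-moistening sponge between the voucher tray and the calculator, and seat the rinsed white sponge insert fully home in it; lay the stapler on the opposite side of the tray, parallel to the tray's side edge with its nose pointing away from the robot, cup and stapler each level with the middle of the tray's side and about 3 cm clear of it. Stand the carton of staples flat on the desk straight behind the stapler, about 2 cm beyond its nose, and set the paperweight upright on the middle of the voucher pile. Leave the mug and the pen pot where they are.

Things in the scene. Friction and masses are not known exactly. Their poses are not given: they have to be found in the camera images.
- voucher_tray: Fixed dark grey shallow A5 tray, 165 mm (its x) by 230 mm (its y), walls 18 mm high, holding a pile of white voucher sheets 148 x 210 mm whose flat top is 30 mm above the desk. Origin: centre of its underside on the desk. Its x axis points away from the robot (turned up to 9 degrees either way), its y axis to the robot's left; its two side edges are at y = +115 and -115 mm. The middle of the pile is above the origin.
- calculator: Fixed light grey desk calculator with dark keys, 150 mm deep by 104 mm wide, 26 mm high, lying off one side of the voucher tray: to its left (+y) at some starts, to its right at others. Origin: centre of its underside.
- tape_dispenser: Fixed black desk tape dispenser with a roll of tape, 150 mm deep by 58 mm wide, 78 mm high, off the tray's other side from the calculator. Not used. Origin: centre of its underside.
- outer_cup: Loose grey plastic outer cup of a finger-moistening sponge, 30 mm high, 62 mm across the rim and 48 mm across the foot, 120 g. Its open tapered bore is 46 mm across at the mouth, narrowing to 34 mm across at the floor, 5 mm above the desk. Origin: centre of its underside, z up.
- sponge_insert: Loose white plastic tapered insert with a cream sponge in its top, 40 mm high, 45 g: the lower 22 mm is a cone, 32 mm across at the bottom and 41 mm at its top; above it a straight collar 52 mm across and 18 mm tall, which is where to grip it. Dropped straight into the outer cup it seats with the underside of the collar on the cup's rim, its own underside then 8 mm above the cup's underside, with about 2 mm of play around the cone. Origin: centre of its underside, z up.
- stapler: Loose black and steel desk stapler, 112 mm long (its x, nose towards +x), 34 mm wide over its flat base and 30 mm wide above (its y), about 50 mm high, 160 g, standing on its base with the nose pointing away from the robot within 23 degrees. Origin: centre of its underside.
- staple_box: Loose small carton of spare staples, cardboard with a pale band, 32 mm (its x) by 50 mm (its y), 24 mm high, 60 g. Origin: centre of its underside.
- paperweight: Loose steel paperweight: a disc 60 mm across and 10 mm thick, sloping up to an upright round knob 22 mm across between 16 and 38 mm height, 300 g. Origin: centre of its underside, z up.
- mug: White mug, 80 mm across, 92 mm high, standing loose on the desk. A bystander, to be left alone. Origin: centre of its underside.
- pen_pot: Dark metal pot with pens and a pencil, 76 mm across, 145 mm high over the pens, standing loose on the desk. A bystander, to be left alone. Origin: centre of its underside.
Things that resemble listed ones, but are neither listed nor needed, are in the scene too. What is shaped like the paperweight but red is not meant.

How it is judged:
By the outcome, as a careful person would: the job done as asked, in the order asked, and still so for the second after the job is handed in, with the robot touching nothing.
It also fails if it takes over 109 s, if anything falls off the work surface, if the arm or the gripper's body presses on something with over 40 N, if the wrist force passes 120 N, or if a joint passes its speed limit or range.

## Robot

A 6-joint arm with a two-finger parallel gripper is mounted at the origin on the work surface. World frame = base frame: x ahead of the robot, y to its left, z up, the work surface at z = 0. Lengths are in m, angles in rad, forces in N, time in s.
With the tool pointing down it reaches from about 0.225 to 0.875 m from the base axis. Payload 3.4 kg.
Tool frame: the origin (TCP) lies midway between the tips of the shut fingers; the grasp point (between the pads) lies 19 mm behind it; z points along the fingers, y is the line along which they close (so a half turn about z gives the same grasp; the last joint's range is limited). The gripper opens to 85 mm and grips with 20 to 120 N. Pads are 22 mm wide; open, the fingers measure 114 mm over their backs; the gripper's body (76 mm by 85 mm) begins 54 mm behind the grasp point. The pads swing forward as they close: fully open they stand 13 mm farther back than shut.
Start: joints at [1.12, 0.276, 1.505, -0, 1.361, -0.121], TCP at [0.186, 0.544, 0.231] pointing down, gripper open.
Joint ranges: [-2.89, 2.89], [-0.75, 2.08], [0.22, 2.7], [-1.18, 4.32], [0.11, 2.71], [-2.7, 2.7]. Speed limits (rad/s): [2.57, 2.57, 3.14, 3.14, 3.14, 3.14].

## Interface

Orientations are given as a unit quaternion [w, x, y, z].
In Python, from rig import * gives the robot as it stands.
- The arm moves only by the tool apply_moves, never from a script. Its argument "steps" is one flat list of numbers, 4 for each row, row after row: the shift along the world's x, y, z in cm, then the turn about the world's z in degrees. A call has 1 to 8 rows; each row is the pose to reach, as a shift and turn from the pose commanded when the call began; what a row does not reach only later rows make up. A row lasts 1/12 s, in which the tool goes at most 41.7 mm and 7.16 degrees, less where a joint would pass 70% of its speed; a pose out of reach is approached as far as the arm can. A call with a gripper value outside its range is refused whole. "jaw" is the closure in counts, from 0 (fully open) to 255 (shut), set as the call begins (left out, the last holds). The fingers move at their own pace and stop on an object; "newtons" is the grip in N (left out, the last holds). Time passes only in rows, so rows that repeat a pose let the fingers close. It gives the time, the measured TCP pose, the force, the opening and the grip force at its end, in the units of the state.
- get_state(): the state, without advancing time (a new reading comes with each control period).
- get_image(name): name is "scene" or "top" or "wrist"; returns the picture (420x560x3 uint8, red, green, blue); there is no depth.
- calibration(name): a dict with "fx", "fy", "cx", "cy" (pixels), "xyz" and "rotation" of the camera in the world. Camera axes: x right, y up, looking along -z (the intrinsics and any distortion apply to the point x, -y, -z); pixel columns grow to the right and rows downward; lengths in m; the calibration is good to about 2 mm. A picture is of the moment at which its call begins: read the wrist's pose just before it. calibration takes no time and is no camera call; for the wrist camera it gives the pose at the moment of the call.
- sign_off(): hands the job in; it is judged then, once.
The state is a dict: "clock": time; "qpos": joint angles; "qd": joint speeds; "effort": joint torques, N m; "position": TCP position; "ee_rot": TCP orientation; "contact_force": force on the tool from outside, world axes, zero at the start; "moment": the same for the moment, N m; "width": finger opening in m; "gripper_force": force on a finger pad.
Only numpy, scipy, OpenCV 4.12 (cv2) and the standard library are available. Lean on these libraries where they do the work, as an engineer would, in place of code of your own. Each camera call takes 0.05 s, during which the arm holds its last target. There are 200 camera calls.

## Working session

There is one attempt and no reset: what is moved stays moved. The work goes in short steps, Python scripts to look and compute and a tool call to move; the robot and the scene stay as the last step left them, time stands still between calls to the robot, and variables do not carry over. Pictures are saved under pics/ and viewed, at most 14 in all, crops included, and the job is handed in when it is done.

Besides the shell and the picture viewer there is one more tool, called after "Emit:" as a command line: name --argument value ..., lists and objects as JSON in quotes. apply_moves: Moves the arm, as the interface text tells. Its arguments: {"type":"object","properties":{"steps":{"type":"array","items":{"type":"number"}},"jaw":{"type":"number"},"newtons":{"type":"number"}},"required":["steps"]}

```bash
mkdir -p pics; ls; python3 - <<'E'
from rig import *
import cv2
for n in ("scene","top"):
    cv2.imwrite(f"pics/{n}0.png",cv2.cvtColor(get_image(n),cv2.COLOR_RGB2BGR))
    print(n,calibration(n))
s=get_state();print(s)
E
```

```text
pics
scene {'fx': 484.9761366397719, 'fy': 484.9761366397719, 'cx': 283.28825146793133, 'cy': 207.90614688889733, 'xyz': array([1.04403602, 0.75489235, 0.9705097 ]), 'rotation': array([0.26017436, 0.10677067, 0.35553465, 0.89134978])}
top {'fx': 508.06696045069566, 'fy': 508.06696045069566, 'cx': 282.4434795417624, 'cy': 213.94127393879765, 'xyz': array([ 0.25524274, -0.0069482 ,  1.37902504]), 'rotation': array([-0.69480487, -0.07761532,  0.0768388 ,  0.71085713])}
{'clock': 0.1, 'qpos': array([ 1.11997963e+00,  2.76531615e-01,  1.50601328e+00, -2.21388391e-07,
        1.36072064e+00, -1.21029230e-01]), 'qd': array([-0.00142714, -0.0026151 , -0.00199195, -0.00145513, -0.00209524,
       -0.00174384]), 'effort': array([ 8.47079664e-04, -4.17700589e+01, -2.46404475e+01, -2.30271507e-04,
        5.74234888e-03,  1.16561046e-05]), 'position': array([0.18601901, 0.54357044, 0.23052361]), 'ee_rot': array([-2.35808377e-04,  1.64147425e-01,  9.86435463e-01, -8.02512950e-04]), 'contact_force': array([ 0.77995661, -0.145857  ,  0.15860809]), 'moment': array([ 0.00468909,  0.04116909, -0.02200783]), 'gripper_force': 0.0, 'width': 0.08522504165838059}
```

View pics/top0.png

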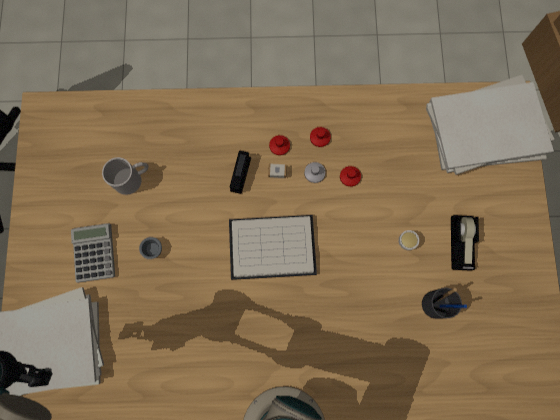

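View pics/scene0.png

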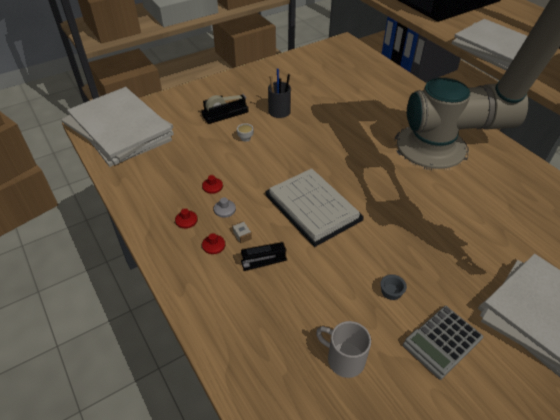

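Candidates in the top view: the steel paperweight is at (315,172), with red lookalikes at (279,145), (320,136) and (350,176), which I reject. The grey cup is at (151,248), with the mug (121,175) as its possible confusion. The white insert is at (409,240), the stapler at (240,172), with the tape dispenser (464,242) as its possible confusion. The staple carton is at (278,171). The tray is at (272,247) and the calculator at (94,252), so the cup goes on the left (+y) side. In the scene view the paperweight is at (225,206), box (242,231), stapler (264,256), cup (393,287), insert (245,131).

```bash
cat > h.py <<'E'
from rig import *
import numpy as np, cv2
from scipy.spatial.transform import Rotation as R
def quat(q): return R.from_quat([q[1],q[2],q[3],q[0]])
def ray(c,uv):
    uv=np.atleast_2d(np.asarray(uv,float))
    d=np.c_[(uv[:,0]-c['cx'])/c['fx'],-(uv[:,1]-c['cy'])/c['fy'],-np.ones(len(uv))]
    return quat(c['rotation']).apply(d)
def plane(c,uv,z):
    d=ray(c,uv);o=np.array(c['xyz']);return o+d*((z-o[2])/d[:,2])[:,None]
def tri(c1,p1,c2,p2):
    a,b=ray(c1,p1)[0],ray(c2,p2)[0];o,q=np.array(c1['xyz']),np.array(c2['xyz'])
    t=np.linalg.lstsq(np.c_[a,-b],q-o,rcond=None)[0]
    x,y=o+a*t[0],q+b*t[1];return (x+y)/2,np.linalg.norm(x-y)
def proj(c,P):
    p=quat(c['rotation']).inv().apply(np.atleast_2d(P)-np.array(c['xyz']))
    return np.c_[c['cx']-c['fx']*p[:,0]/p[:,2],c['cy']+c['fy']*p[:,1]/p[:,2]]
def big(mask,box=None):
    m=mask.astype(np.uint8)
    if box: 
        k=np.zeros_like(m);x0,y0,x1,y1=box;k[y0:y1,x0:x1]=1;m=m*k
    cs,_=cv2.findContours(m,cv2.RETR_EXTERNAL,cv2.CHAIN_APPROX_NONE)
    return max(cs,key=cv2.contourArea)
def snap(n):
    c=calibration(n);im=get_image(n);return c,im
def save(im,name,box=None,k=1):
    if box: im=im[box[1]:box[3],box[0]:box[2]]
    cv2.imwrite('pics/'+name,cv2.cvtColor(cv2.resize(im,None,fx=k,fy=k,interpolation=cv2.INTER_CUBIC),cv2.COLOR_RGB2BGR))
E
python3 - <<'E'
from h import *
c=calibration('top');im=cv2.cvtColor(cv2.imread('pics/top0.png'),cv2.COLOR_BGR2RGB)
hsv=cv2.cvtColor(im,cv2.COLOR_RGB2HSV)
print(hsv[150,200],hsv[248,200],hsv[247,235],hsv[300,440])
# wood is saturated; objects less saturated or dark
ob=((hsv[...,1]<90)|(hsv[...,2]<60))
B=dict(tray=(220,205,325,288,.018),stapler=(222,140,258,200,.045),box=(264,160,290,182,.024),pw=(300,155,330,190,.03),ins=(394,225,424,255,.04),cup=(136,232,166,262,.03),calc=(65,215,122,290,.026))
for n,(a,b,e,f,z) in B.items():
    k=big(ob,(a,b,e,f));r=cv2.minAreaRect(k)
    p=cv2.boxPoints(r);w=plane(c,np.r_[[r[0]],p],z)
    print(n,np.round(r[0],1),np.round(r[1],1),round(r[2],1),np.round(w[0,:2],4),'corners',np.round(w[1:,:2],3).tolist())
mont=[cv2.resize(im[b:f,a:e],(260,260),interpolation=cv2.INTER_CUBIC) for a,b,e,f,z in [B['stapler'],B['box'],B['pw'],B['ins'],B['cup'],B['tray']]]
save(np.vstack([np.hstack(mont[:3]),np.hstack(mont[3:])]),'mont.png')
E
```

```text
[ 17 119 133] [ 17 114 154] [ 19  26 160] [15 52 49]
tray [271.8 246.8] [60.2 86. ] 86.8 [0.4677 0.0219] corners [[0.547, 0.143], [0.555, -0.093], [0.39, -0.096], [0.383, 0.134]]
stapler [240.  171.8] [13.8 41.8] 15.3 [0.6731 0.1048] corners [[0.622, 0.138], [0.737, 0.108], [0.725, 0.071], [0.611, 0.102]]
box [277. 170.] [14. 14.] 90.0 [0.6824 0.0035] corners [[0.703, 0.023], [0.702, -0.016], [0.662, -0.016], [0.663, 0.023]]
pw [314.5 172. ] [20. 21.] 90.0 [ 0.6722 -0.1003] corners [[0.702, -0.072], [0.701, -0.131], [0.643, -0.128], [0.644, -0.07]]
ins [408.5 239.5] [19. 21.] 90.0 [ 0.4754 -0.3435] corners [[0.502, -0.317], [0.501, -0.374], [0.449, -0.369], [0.451, -0.314]]
cup [150. 248.] [22. 22.] 90.0 [0.47   0.3484] corners [[0.501, 0.379], [0.499, 0.32], [0.44, 0.318], [0.441, 0.377]]
calc [ 92.8 252.4] [56.  41.2] 84.0 [0.4622 0.5028] corners [[0.534, 0.571], [0.543, 0.46], [0.392, 0.436], [0.383, 0.545]]
```

View pics/mont.png

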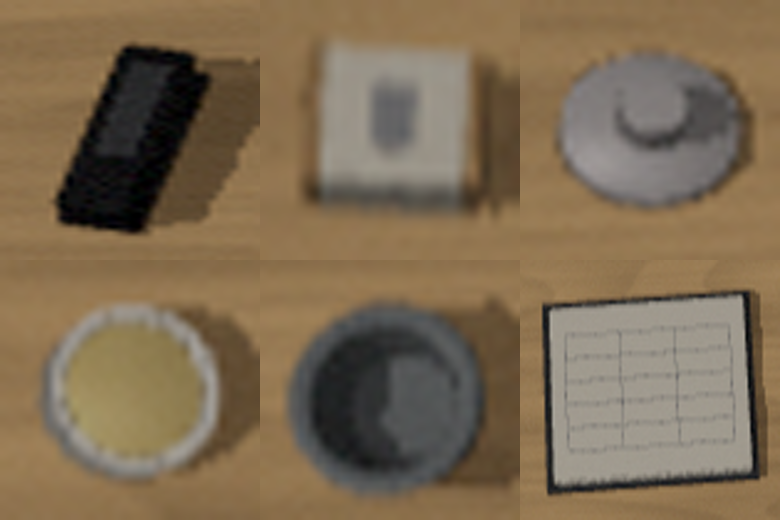

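The crops confirm the choices: stapler, banded carton, steel paperweight, sponge insert, cup and tray. Next I move above the cup.

Emit:
apply_moves --steps '[3.55,-2.4,0,-7,7.1,-4.9,0,-14,10.6,-7.3,0,-21,14.2,-9.8,0,-28,17.7,-12.2,0,-35,21.3,-14.7,0,-42,24.9,-17.1,0,-49,28.4,-19.6,0,-56]'

```text
clock: 0.77
position: [0.4619, 0.3533, 0.231]
ee_rot: [-0.0, 0.61, 0.792, -0.0]
contact_force: [1.4, 1.2, 0.4]
width: 0.0852
gripper_force: 0.0
```

Emit:
apply_moves --steps '[0,0,0,-7,0,0,0,-14,0,0,0,-15,0,0,0,-15]'

```text
clock: 1.1
position: [0.4605, 0.3545, 0.2309]
ee_rot: [-0.0, 0.706, 0.708, -0.0]
contact_force: [0.0, -0.1, -0.4]
width: 0.0853
gripper_force: 0.0
```

```bash
python3 - <<'E'
from h import *
s=get_state();c,im=snap('wrist');save(im,'w1.png')
r=quat(s['ee_rot']);print(s['clock'],s['position'],s['ee_rot'],s['contact_force'])
print('cam',c['xyz'],c['fx'],'tool',r.as_matrix().round(3).tolist(),'off',r.inv().apply(c['xyz']-s['position']),'axis',ray(c,[[280,210]]))
print(proj(c,[[.47,.348,.03],[.468,.022,.018],[.462,.198,.0]]))
E
```

```text
1.1 [0.46051415 0.35452213 0.23087144] [-1.35459480e-04  7.05864876e-01  7.08346355e-01 -4.47153735e-04] [ 0.03383859 -0.10557836 -0.41681298]
cam [0.46012792 0.4349154  0.3739318 ] 314.22680065890756 tool [[-0.004, 1.0, -0.001], [1.0, 0.004, -0.0], [-0.0, -0.001, -1.0]] off [ 0.08033127 -0.0002221  -0.14309553] axis [[ 0.01203882 -0.32514844 -0.94573489]]
[[285.11303013 183.71000659]
 [280.60456126 394.61348808]
 [277.22079292 284.96690868]]
```

View pics/w1.png

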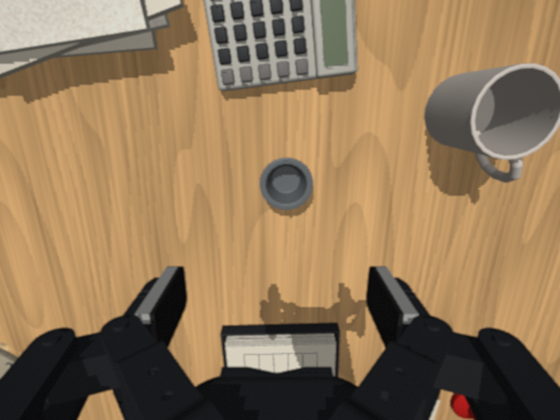

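The wrist view shows the cup at (286,184), right where my estimate projects, with the tray edge at the bottom and the mug at the upper right. Now I triangulate the heights and refine the cup's position.

```bash
python3 - <<'E'
from h import *
c=calibration('wrist');im=cv2.cvtColor(cv2.imread('pics/w1.png'),cv2.COLOR_BGR2RGB)
hsv=cv2.cvtColor(im,cv2.COLOR_RGB2HSV)
ob=(hsv[...,1]<85)
k=big(ob,(240,140,335,225));e=cv2.fitEllipse(k);print('wrist',e)
ct=calibration('top');it=cv2.cvtColor(cv2.imread('pics/top0.png'),cv2.COLOR_BGR2RGB);h2=cv2.cvtColor(it,cv2.COLOR_RGB2HSV)
k2=big(h2[...,1]<90,(136,232,166,262));e2=cv2.fitEllipse(k2);print('top',e2)
print('tri',tri(c,e[0],ct,e2[0]))
for z in (.02,.03): print(z,plane(c,[e[0]],z),plane(ct,[e2[0]],z))
cs=calibration('scene');i3=cv2.cvtColor(cv2.imread('pics/scene0.png'),cv2.COLOR_BGR2RGB);h3=cv2.cvtColor(i3,cv2.COLOR_RGB2HSV)
for n,bt,bs,v in (('cup',(136,232,166,262),(375,270,412,304),90),('ins',(394,225,424,255),(232,120,258,142),90),('pw',(300,155,330,190),(210,192,238,218),90),('box',(264,160,290,182),(230,220,253,243),90),('stap',(222,140,258,200),(238,240,290,272),0)):
    mt=(h2[...,1]<90) if v else h2[...,2]<60; ms=(h3[...,1]<80) if v else h3[...,2]<60
    a=cv2.minAreaRect(big(mt,bt));b=cv2.minAreaRect(big(ms,bs))
    P,g=tri(ct,a[0],cs,b[0]);print(n,P.round(4),round(g,4),np.round(b,1) if 0 else np.round(b[0],1),np.round(b[1],1))
E
```

```text
wrist ((285.9534606933594, 183.4311981201172), (51.9646110534668, 52.73839569091797), 92.55006408691406)
top ((149.9977569580078, 247.7022247314453), (21.449504852294922, 22.52410316467285), 57.63874435424805)
tri (array([0.47081134, 0.34854894, 0.02974268]), np.float64(4.500129652082109e-05))
0.02 [[0.47110142 0.34610373 0.02      ]] [[0.47239011 0.35111097 0.02      ]]
0.03 [[0.47078129 0.34861959 0.03      ]] [[0.4707923  0.34847629 0.03      ]]
cup [0.4717 0.3496 0.0228] 0.0019 [393.1 286.2] [25.6 25.3]
ins [ 0.4772 -0.3468  0.0231] 0.0026 [245. 132.] [18. 16.]
pw [ 0.6806 -0.1023  0.0037] 0.0006 [224.3 208.3] [19.1 19.8]
box [0.6858 0.0024 0.0176] 0.0035 [240.4 229.9] [15.3 14.7]
stap [0.6814 0.1066 0.0195] 0.0009 [263.  255.7] [21.4 46.1]
```

Emit:
apply_moves --steps '[1.0,-0.6,-3,0,1.0,-0.6,-7,0,1.0,-0.6,-11,0,1.0,-0.6,-15,0,1.0,-0.6,-18,0,1.0,-0.6,-20.5,0,1.0,-0.6,-22,0,1.0,-0.6,-22.8,0]'

```text
clock: 1.82
position: [0.4685, 0.3485, 0.0008]
ee_rot: [-0.001, 0.705, 0.709, -0.002]
contact_force: [-1.1, -0.6, 0.6]
width: 0.0858
gripper_force: 0.0
```

Emit:
apply_moves --steps '[0,0,0,0,0,0,0,0,0,0,0,0,0,0,0,0,0,0,0,0,0,0,0,0,0,0,0,0]' --jaw 150 --newtons 30

```text
clock: 2.4
position: [0.4715, 0.3495, 0.0047]
ee_rot: [0.0, 0.706, 0.708, 0.001]
contact_force: [-0.8, 1.0, 5.7]
width: 0.0589
gripper_force: 32.9
```

Emit:
apply_moves --steps '[0,0,1,0,0,0,2.5,0,0,0,4,0,0,0,4,0]'

```text
clock: 2.73
position: [0.4724, 0.3497, 0.0462]
ee_rot: [0.001, 0.706, 0.708, 0.003]
contact_force: [1.0, 0.8, -1.0]
width: 0.0592
gripper_force: 32.9
```

```bash
python3 - <<'E'
from h import *
s=get_state();c,im=snap('wrist');cs,i2=snap('scene');print(s['position'],s['width'],s['gripper_force'],s['contact_force'])
a=cv2.resize(im[180:420,100:460],(540,360));b=cv2.resize(i2[220:340,330:450],(260,360) if 0 else (260,260));b=np.vstack([b,np.zeros((100,260,3),np.uint8)])
save(np.hstack([a,b]),'w2.png')
E
```

```text
[0.47237594 0.34966764 0.04616783] 0.05918738374152843 32.86087268963456 [ 1.01264414  0.79249457 -1.00064992]
```

View pics/w2.png

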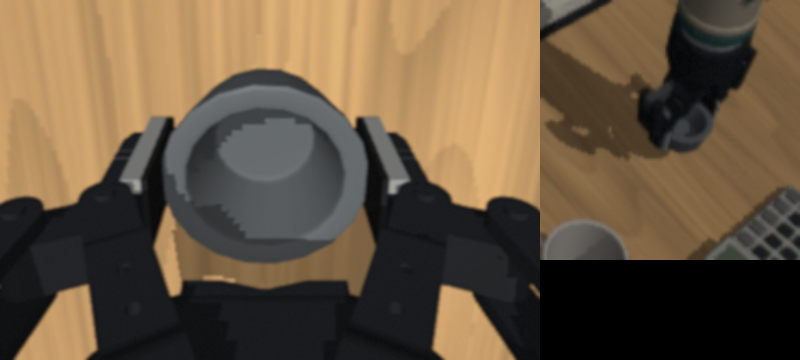

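The cup is held between the pads at about (265,165) in the crop, lifted clear of the desk and slightly pitched. Now I measure the tray from two views.

```bash
cat > tray.py <<'E'
from h import *
ct=calibration('top');it=cv2.cvtColor(cv2.imread('pics/top0.png'),cv2.COLOR_BGR2RGB)
cs=calibration('scene');i3=cv2.cvtColor(cv2.imread('pics/scene0.png'),cv2.COLOR_BGR2RGB)
def quad(c,im,box,mask,z):
    k=big(mask,box)[:,0].astype(float);w=plane(c,k,z)[:,:2].astype(np.float32)
    r=cv2.minAreaRect(w);ctr=np.array(r[0])
    a=np.radians(r[2]);u=np.array([np.cos(a),np.sin(a)])
    if abs(u[0])<.7: u=np.array([u[1],-u[0]])
    u*=np.sign(u[0]); v=np.array([-u[1],u[0]])
    L={}
    d=w-ctr;X,Y=d@u,d@v;hx,hy=np.abs(X).max(),np.abs(Y).max()
    for n,s in (('far',(X>hx-.008)&(abs(Y)<hy-.02)),('near',(X<-hx+.008)&(abs(Y)<hy-.02)),('left',(Y>hy-.008)&(abs(X)<hx-.02)),('right',(Y<-hy+.008)&(abs(X)<hx-.02))):
        l=cv2.fitLine(w[s],cv2.DIST_HUBER,0,.001,.001).ravel();L[n]=l
    ang=lambda l,p:np.degrees(np.arctan2(l[1],l[0])+p)
    f=lambda x:round((x+90)%180-90,2)
    X=lambda a,b:np.linalg.solve(np.c_[a[:2],-b[:2]],b[2:]-a[2:])[0]*a[:2]+a[2:]
    C=np.array([X(L[p],L[q]) for p,q in (('far','left'),('far','right'),('near','right'),('near','left'))])
    print('ctr',C.mean(0).round(4),'ang',{n:f(ang(l,0 if n in('left','right') else np.pi/2)) for n,l in L.items()},'sizes',[round(float(np.linalg.norm(C[i]-C[i-1])),4) for i in range(4)])
ht=cv2.cvtColor(it,cv2.COLOR_RGB2HSV);hs=cv2.cvtColor(i3,cv2.COLOR_RGB2HSV)
for c,im,h,b in ((ct,it,ht,(220,205,325,288)),(cs,i3,hs,(258,160,370,245))):
    quad(c,im,b,(h[...,1]<70)&(h[...,2]>100),.03)
    quad(c,im,b,(h[...,1]<80)|(h[...,2]<65),.018)
E
python3 tray.py
```

```text
ctr [0.4684 0.0218] ang {'far': np.float32(1.92), 'near': np.float32(1.95), 'left': np.float32(1.8), 'right': np.float32(1.62)} sizes [0.1499, 0.2107, 0.1498, 0.2102]
ctr [0.4688 0.0215] ang {'far': np.float32(1.81), 'near': np.float32(2.08), 'left': np.float32(2.3), 'right': np.float32(2.1)} sizes [0.1614, 0.2269, 0.1603, 0.2263]
ctr [0.4722 0.0271] ang {'far': np.float32(2.09), 'near': np.float32(2.07), 'left': np.float32(1.98), 'right': np.float32(2.06)} sizes [0.1475, 0.2205, 0.1476, 0.2207]
ctr [0.476  0.0252] ang {'far': np.float32(1.91), 'near': np.float32(1.77), 'left': np.float32(1.8), 'right': np.float32(2.03)} sizes [0.1733, 0.2398, 0.1739, 0.2405]
```

Emit:
apply_moves --steps '[-0.2,-3.2,0,0,-0.5,-6.4,0,0,-0.7,-9.6,0,0,-0.9,-12.6,0,0,-1.0,-14.4,0,0,-1.0,-15.1,0,0,-1.0,-15.1,0,0]'

```text
clock: 3.42
position: [0.4598, 0.1963, 0.0426]
ee_rot: [-0.0, 0.707, 0.707, -0.001]
contact_force: [0.0, 0.7, -1.9]
width: 0.0589
gripper_force: 32.9
```

Emit:
apply_moves --steps '[0,0,-1.2,0,0,0,-2.2,0,0,0,-3,0,0,0,-3.5,0,0,0,-3.8,0,0,0,-4,0,0,0,-4,0]'

```text
clock: 4.0
position: [0.4602, 0.1985, 0.0046]
ee_rot: [-0.0, 0.706, 0.708, -0.0]
contact_force: [-3.8, -0.4, 10.2]
width: 0.0589
gripper_force: 33.5
```

Emit:
apply_moves --steps '[0,0,0,0,0,0,0,0,0,0,0,0,0,0,0,0,0,0,0,0]' --jaw 0

```text
clock: 4.42
position: [0.4607, 0.1979, 0.0032]
ee_rot: [0.0, 0.706, 0.708, 0.0]
contact_force: [0.6, 0.0, 0.7]
width: 0.0855
gripper_force: 0.0
```

Emit:
apply_moves --steps '[0,0,1,0,0,0,4,0,0,0,8,0,0,0,12,0,0,0,16,0,0,0,20,0,0,0,22,0,0,0,22,0]'

```text
clock: 5.08
position: [0.4638, 0.1987, 0.2289]
ee_rot: [0.003, 0.706, 0.708, 0.005]
contact_force: [0.4, 0.2, 0.3]
width: 0.0853
gripper_force: 0.0
```

```bash
python3 - <<'E'
from h import *
s=get_state();c,im=snap('wrist');save(im,'w3.png');print(s['position'],s['contact_force'])
hsv=cv2.cvtColor(im,cv2.COLOR_RGB2HSV)
k=big(hsv[...,1]<85,(240,140,335,225));e=cv2.fitEllipse(k);print(e,plane(c,[e[0]],.03))
E
```

```text
[0.46380874 0.1986951  0.22887568] [0.37398213 0.15582935 0.34713031]
((270.990966796875, 180.1658935546875), (52.51836395263672, 53.38638687133789), 109.13291931152344) [[0.4598323  0.19739453 0.03      ]]
```

View pics/w3.png

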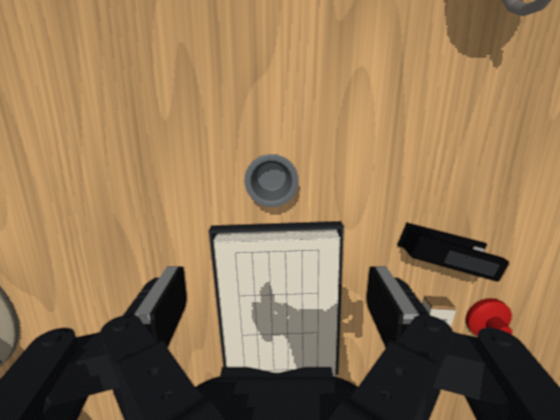

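The cup stands level at (271,180), left of the tray. Next is the insert.

Emit:
apply_moves --steps '[0.1,-4,0,0,0.2,-8,0,0,0.3,-12,0,0,0.4,-16,0,0,0.5,-20,0,0,0.6,-24,0,0,0.7,-28,0,0,0.8,-32,0,0]'

```text
clock: 5.8
position: [0.4671, -0.1236, 0.2212]
ee_rot: [-0.002, 0.707, 0.708, -0.001]
contact_force: [0.9, -0.0, -1.3]
width: 0.0852
gripper_force: 0.0
```

Emit:
apply_moves --steps '[0.1,-4,0,0,0.2,-8,0,0,0.3,-12,0,0,0.4,-16,0,0,0.5,-20,0,0,0.5,-22,0,0,0.5,-22,0,0,0.5,-22,0,0]'

```text
clock: 6.47
position: [0.4725, -0.3423, 0.2206]
ee_rot: [-0.003, 0.707, 0.707, 0.0]
contact_force: [0.6, 0.8, 0.9]
width: 0.0855
gripper_force: 0.0
```

```bash
python3 - <<'E'
from h import *
s=get_state();c,im=snap('wrist');print(s['position'],s['ee_rot'],s['contact_force'])
hsv=cv2.cvtColor(im,cv2.COLOR_RGB2HSV)
p=proj(c,[[.4765,-.345,.04]])[0];print(p)
x,y=p.astype(int);box=(x-45,y-45,x+45,y+45)
print(hsv[y,x],hsv[y-40,x])
m=(hsv[...,1]<70)&(hsv[...,2]>100);k=big(m,box);e=cv2.fitEllipse(cv2.convexHull(k));print(e)
ct=calibration('top');it=cv2.cvtColor(cv2.imread('pics/top0.png'),cv2.COLOR_BGR2RGB);h2=cv2.cvtColor(it,cv2.COLOR_RGB2HSV)
k2=big((h2[...,1]<90)&(h2[...,2]>120),(394,225,424,255));e2=cv2.fitEllipse(cv2.convexHull(k2));print(e2,tri(c,e[0],ct,e2[0]),plane(c,[e[0]],.04),plane(ct,[e2[0]],.04))
save(im,'w4.png',(x-90,y-70,x+90,y+70),3)
E
```

```text
[ 0.4725082  -0.34233712  0.22063025] [-2.56970729e-03  7.07281969e-01  7.06926856e-01  1.83768563e-04] [0.63956315 0.82583195 0.88632723]
[280.89029726 185.55195766]
[ 24 105 235] [ 17 115 229]
((279.8622741699219, 185.4822998046875), (48.94798278808594, 50.514278411865234), 170.8446502685547)
((408.4018859863281, 239.75657653808594), (20.137252807617188, 20.662073135375977), 76.24463653564453) (array([ 0.4754204 , -0.34499695,  0.03621936]), np.float64(0.0017243108125375663)) [[ 0.47540832 -0.34492559  0.04      ]] [[ 0.47474952 -0.34315893  0.04      ]]
```

View pics/w4.png

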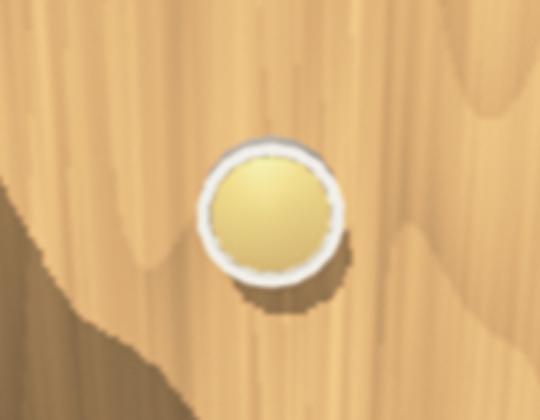

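The crop shows the insert upright, ellipse centre at (280,185) in the wrist image, top about 0.037–0.04 high.

Emit:
apply_moves --steps '[0.3,-0.25,-3,0,0.3,-0.25,-7,0,0.3,-0.25,-11,0,0.3,-0.25,-15,0,0.3,-0.25,-18,0,0.3,-0.25,-20,0,0.3,-0.25,-21,0,0.3,-0.25,-21,0]'

```text
clock: 7.18
position: [0.4751, -0.3416, 0.0109]
ee_rot: [-0.003, 0.706, 0.708, 0.0]
contact_force: [-0.6, 0.7, -0.2]
width: 0.0855
gripper_force: 0.0
```

Emit:
apply_moves --steps '[0,0,0,0,0,0,0,0,0,0,0,0,0,0,0,0,0,0,0,0,0,0,0,0,0,0,0,0]' --jaw 180 --newtons 30

```text
clock: 7.77
position: [0.4779, -0.3455, 0.0154]
ee_rot: [0.002, 0.707, 0.708, 0.0]
contact_force: [0.3, 0.8, 7.0]
width: 0.0514
gripper_force: 31.5
```

Emit:
apply_moves --steps '[0,0,1,0,0,0,3,0,0,0,6,0,0,0,9,0,0,0,11,0,0,0,12,0,0,0,12,0]'

```text
clock: 8.35
position: [0.4778, -0.3459, 0.1366]
ee_rot: [0.003, 0.706, 0.708, 0.0]
contact_force: [0.5, 0.2, -0.4]
width: 0.0514
gripper_force: 31.4
```

```bash
python3 - <<'E'
from h import *
s=get_state();c,im=snap('wrist');save(im,'w5.png');print(s['position'],s['ee_rot'],s['contact_force'],s['width'])
E
```

```text
[ 0.47781548 -0.3458925   0.1365871 ] [3.09743257e-03 7.06490194e-01 7.07716046e-01 1.05400262e-04] [ 0.49147011  0.17030403 -0.40932977] 0.05141562022599008
```

View pics/w5.png

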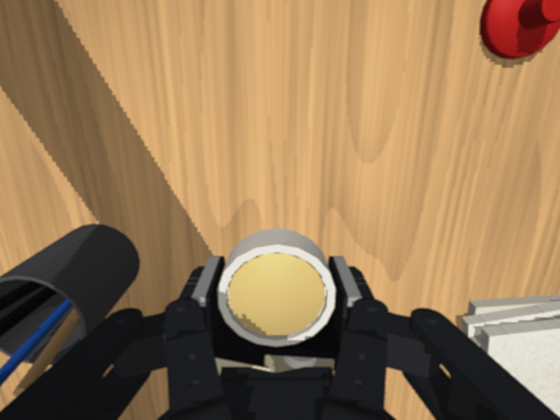

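The insert is held upright between the pads, its top at (277,290), clear of the pen pot on the left. Next I measure its offset in the gripper and take a second look at the cup.

```bash
python3 - <<'E'
from h import *
s=get_state();c,im=snap('wrist');hsv=cv2.cvtColor(im,cv2.COLOR_RGB2HSV)
m=(hsv[...,1]<40)&(hsv[...,2]>190);y=(hsv[...,0]>19)&(hsv[...,1]>60)&(hsv[...,2]>150)
z=s['position'][2]+.0265
k=big(y,(225,250,332,340));e=cv2.fitEllipse(cv2.convexHull(k));print(e,plane(c,[e[0]],z)-s['position'])
k=big(m|y,(215,247,336,350));e=cv2.fitEllipse(cv2.convexHull(k));print(e,plane(c,[e[0]],z)-s['position'])
ct,it=snap('top');h2=cv2.cvtColor(it,cv2.COLOR_RGB2HSV)
q=proj(ct,[[.46,.197,.03]])[0].astype(int);print(q)
k2=big((h2[...,1]<90),(q[0]-16,q[1]-16,q[0]+16,q[1]+16));e2=cv2.fitEllipse(k2);print(e2,plane(ct,[e2[0]],.03))
E
```

```text
((276.53460693359375, 293.5835876464844), (82.5257797241211, 96.8367691040039), 93.04402923583984) [[-0.00014676  0.0022713   0.0265    ]]
((278.9223327636719, 291.09228515625), (93.76765441894531, 116.02677154541016), 108.0013427734375) [[0.00087421 0.00351482 0.0265    ]]
[206 250]
((206.10385131835938, 250.49290466308594), (21.518468856811523, 22.300683975219727), 69.4737319946289) [[0.45977888 0.19782342 0.03      ]]
```

Emit:
apply_moves --steps '[-0.2,4,0,0,-0.4,8,0,0,-0.5,12,0,0,-0.6,16,0,0,-0.8,20,0,0,-0.9,24,0,0,-1.0,28,0,0,-1.1,32,0,0]'

```text
clock: 9.17
position: [0.4639, -0.0227, 0.1316]
ee_rot: [-0.002, 0.707, 0.708, -0.001]
contact_force: [-0.4, 0.3, 0.2]
width: 0.0508
gripper_force: 31.4
```

Emit:
apply_moves --steps '[-0.2,4,0,0,-0.3,8,0,0,-0.4,12,0,0,-0.5,16,0,0,-0.6,19.5,0,0,-0.7,21.5,0,0,-0.7,22.2,0,0,-0.7,22.2,0,0]'

```text
clock: 9.83
position: [0.4575, 0.1984, 0.1317]
ee_rot: [-0.001, 0.705, 0.709, -0.001]
contact_force: [-0.0, -0.6, -1.2]
width: 0.0512
gripper_force: 31.4
```

Emit:
apply_moves --steps '[0,0,-3,0,0,0,-5.5,0,0,0,-7,0,0,0,-7,0,0,0,-7,0]'

```text
clock: 10.25
position: [0.4578, 0.1957, 0.0623]
ee_rot: [-0.001, 0.707, 0.707, -0.002]
contact_force: [-1.1, -0.7, 0.6]
width: 0.0509
gripper_force: 31.5
```

```bash
python3 - <<'E'
from h import *
s=get_state();c,im=snap('wrist');save(im,'w6.png');print(s['clock'],s['position'],s['contact_force'],s['width'])
hsv=cv2.cvtColor(im,cv2.COLOR_RGB2HSV)
y=(hsv[...,0]>19)&(hsv[...,1]>60)&(hsv[...,2]>150);z=s['position'][2]+.0265
k=big(y,(225,250,332,340));e=cv2.fitEllipse(cv2.convexHull(k));print(e,plane(c,[e[0]],z))
E
```

```text
10.25 [0.45782966 0.19574385 0.06227762] [-1.13187058 -0.71525569  0.5573681 ] 0.050903855098287355
((276.3927001953125, 293.6134948730469), (82.3139877319336, 97.0125732421875), 92.84288787841797) [[0.4577675  0.19798131 0.08877762]]
```

View pics/w6.png

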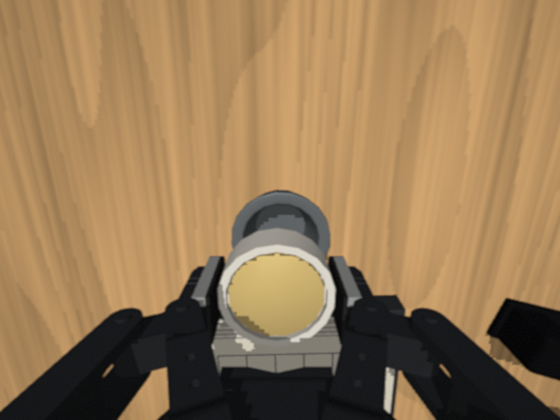

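The insert is at (277,292), just above the cup mouth at (281,230). Its x needs +2 mm; then I lower it.

Emit:
apply_moves --steps '[0.2,0,0,0,0.2,0,-1,0,0.2,0,-2,0,0.2,0,-2.8,0,0.2,0,-3.4,0,0.2,0,-3.8,0,0.2,0,-4.0,0,0.2,0,-4.0,0]'

```text
clock: 10.97
position: [0.4611, 0.1972, 0.0268]
ee_rot: [0.001, 0.706, 0.708, 0.001]
contact_force: [-5.0, -2.5, 27.1]
width: 0.0508
gripper_force: 45.7
```

Emit:
apply_moves --steps '[0,0,0.3,0,0,0,0.3,0]'

```text
clock: 11.13
position: [0.4618, 0.1976, 0.0277]
ee_rot: [0.001, 0.706, 0.708, 0.001]
contact_force: [0.5, -0.5, -0.2]
width: 0.051
gripper_force: 31.4
```

Emit:
apply_moves --steps '[0,0,0,0,0,0,0,0,0,0,0,0,0,0,0,0,0,0,0,0]' --jaw 0

```text
clock: 11.55
position: [0.4605, 0.1973, 0.026]
ee_rot: [-0.0, 0.706, 0.708, -0.0]
contact_force: [0.0, 0.2, -0.8]
width: 0.0859
gripper_force: 0.0
```

Emit:
apply_moves --steps '[0,0,3,0,0,0,6.5,0,0,0,10,0,0,0,14,0,0,0,17,0,0,0,20,0,0,0,20,0,0,0,20,0]'

```text
clock: 12.22
position: [0.4617, 0.1976, 0.228]
ee_rot: [0.001, 0.706, 0.708, 0.002]
contact_force: [-0.3, -0.9, -0.3]
width: 0.0856
gripper_force: 0.0
```

```bash
python3 - <<'E'
from h import *
s=get_state();c,im=snap('wrist');print(s['position'],s['contact_force'])
ct,it=snap('top')
hsv=cv2.cvtColor(im,cv2.COLOR_RGB2HSV);h2=cv2.cvtColor(it,cv2.COLOR_RGB2HSV)
q=proj(c,[[.46,.198,.048]])[0].astype(int);q2=proj(ct,[[.46,.198,.048]])[0].astype(int);print(q,q2)
Y=lambda h:(h[...,0]>19)&(h[...,1]>60)&(h[...,2]>90)
W=lambda h:(h[...,1]<45)&(h[...,2]>120)
for f in (lambda h:W(h),):
    e=cv2.fitEllipse(cv2.convexHull(big(f(hsv),(q[0]-45,q[1]-45,q[0]+45,q[1]+45))));e2=cv2.fitEllipse(cv2.convexHull(big(f(h2),(q2[0]-16,q2[1]-16,q2[0]+16,q2[1]+16))))
    print(e,e2,tri(c,e[0],ct,e2[0]),plane(c,[e[0]],.048))
save(im,'w7.png',(q[0]-70,q[1]-55,q[0]+70,q[1]+55),4)
E
```

```text
[0.46166333 0.1975994  0.22804243] [-0.33368189 -0.8918232  -0.34502233]
[274 182] [205 249]
((274.95263671875, 182.21714782714844), (50.03117370605469, 50.1485481262207), 76.4676742553711) ((206.16204833984375, 248.4954833984375), (16.7452449798584, 19.265117645263672), 179.2323760986328) (array([0.46198619, 0.19630753, 0.04240552]), np.float64(0.0026781259352817734)) [[0.46074328 0.19819959 0.048     ]]
```

View pics/w7.png

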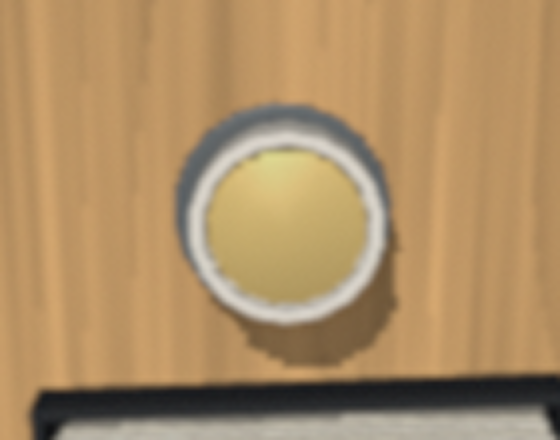

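The insert sits concentric in the cup, with its collar over the rim. A gentle press with shut fingers will confirm that it is fully home.

Emit:
apply_moves --steps '[0,0,-3,0,0,0,-7,0,0,0,-11,0,0,0,-14,0,0,0,-16,0,0,0,-16.8,0,0,0,-16.8,0,0,0,-16.8,0]' --jaw 255

```text
clock: 12.98
position: [0.4605, 0.1972, 0.0579]
ee_rot: [-0.0, 0.706, 0.708, -0.001]
contact_force: [0.4, 0.6, 0.2]
width: 0.0001
gripper_force: 0.0
```

Emit:
apply_moves --steps '[0,0,-0.3,0,0,0,-0.6,0,0,0,-0.9,0,0,0,-0.9,0]'

```text
clock: 13.32
position: [0.4607, 0.1973, 0.0496]
ee_rot: [0.0, 0.706, 0.708, 0.0]
contact_force: [1.0, -0.5, -0.7]
width: -0.0001
gripper_force: 0.0
```

Emit:
apply_moves --steps '[0,0,-0.2,0,0,0,-0.4,0,0,0,-0.4,0]'

```text
clock: 13.57
position: [0.4611, 0.1975, 0.048]
ee_rot: [0.001, 0.706, 0.708, 0.001]
contact_force: [-4.6, -0.7, 19.1]
width: -0.0001
gripper_force: 9.6
```

The fingers touch at z = 0.048, which is the seated height. Now the stapler.

Emit:
apply_moves --steps '[0,0,4,0,0,0,8,0,0,0,12,0,2.7,-1.2,16,7,5.3,-2.3,18,14,8,-3.4,18,21,10.6,-4.6,18,28,13.2,-5.8,18,35]' --jaw 0

```text
clock: 14.23
position: [0.5941, 0.1388, 0.2266]
ee_rot: [0.001, 0.458, 0.889, 0.001]
contact_force: [1.0, 0.9, -0.4]
width: 0.0854
gripper_force: 0.0
```

Emit:
apply_moves --steps '[2.6,-1.1,0,7,5.2,-2.2,0,14,8,-3.4,0,21,8,-3.4,0,28,8,-3.4,0,35,8,-3.4,0,40,8,-3.4,0,40,8,-3.4,0,40]'

```text
clock: 14.9
position: [0.6726, 0.1053, 0.2252]
ee_rot: [-0.0, 0.131, 0.991, 0.0]
contact_force: [-0.2, -0.2, -0.7]
width: 0.0851
gripper_force: 0.0
```

```bash
python3 - <<'E'
from h import *
s=get_state();c,im=snap('wrist');save(im,'w8.png');print(s['clock'],s['position'],s['qpos'],s['contact_force'])
print(quat(s['ee_rot']).as_matrix().round(3).tolist(),proj(c,[[.6735,.1055,.045]]))
E
```

```text
14.9 [0.67257033 0.10526592 0.22523265] [ 5.30893169e-02  4.39956254e-01  1.26651177e+00  7.77654574e-05
  1.43523844e+00 -1.25533456e+00] [-0.19333026 -0.22984504 -0.74438561]
[[-0.966, 0.259, -0.0], [0.259, 0.966, 0.0], [0.0, 0.0, -1.0]] [[276.9256914  184.05789471]]
```

View pics/w8.png

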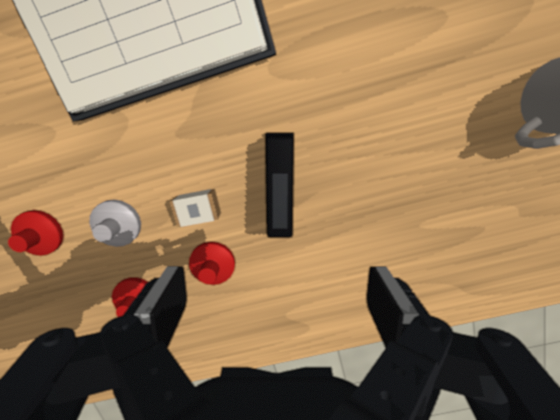

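The stapler is at (280,185), near vertical in the wrist image, with its nose downward (away from the robot). The carton is at (194,209), the steel paperweight at (115,222), and the red ones are at (36,232), (212,262) and (130,296).

```bash
cat > st.py <<'E'
from h import *
def stap(c,im,box,zt=.045):
    h=cv2.cvtColor(im,cv2.COLOR_RGB2HSV)
    k=big(cv2.morphologyEx(((h[...,2]<75)&(im.max(2).astype(int)-im.min(2)<28)).astype(np.uint8),cv2.MORPH_OPEN,np.ones((5,5))),box)
    r=cv2.minAreaRect(k);p=cv2.boxPoints(r).astype(float)
    p=p[np.argsort(p[:,1])];a,b=(p[0]+p[1])/2,(p[2]+p[3])/2   # image top end, bottom end
    for za,zb in ((0,zt),(zt,zt),(.02,.02)):
        A,B=plane(c,[a],za)[0],plane(c,[b],zb)[0]
        d=(B-A)[:2];d=d*np.sign(d[0]);print('z',za,zb,'ctr',((A+B)/2)[:2].round(4),'len',np.linalg.norm(d).round(4),'yaw',np.degrees(np.arctan2(d[1],d[0])).round(2))
    print('rect',r)
E
python3 - <<'E'
from st import *
c=calibration('wrist');im=cv2.cvtColor(cv2.imread('pics/w8.png'),cv2.COLOR_BGR2RGB)
stap(c,im,(240,110,320,255))
E
```

```text
z 0 0.045 ctr [0.6794 0.1065] len 0.1086 yaw -14.99
z 0.045 0.045 ctr [0.6774 0.1068] len 0.1126 yaw -14.8
z 0.02 0.02 ctr [0.6838 0.1053] len 0.1213 yaw -14.8
rect ((279.0, 184.5), (103.0, 26.0), 90.0)
```

Emit:
apply_moves --steps '[0.5,0.1,-3,0,0.5,0.1,-7,0,0.5,0.1,-11,0,0.5,0.1,-15,0,0.5,0.1,-18,0,0.5,0.1,-20,0,0.5,0.1,-21,0,0.5,0.1,-21,0]'

```text
clock: 15.62
position: [0.6758, 0.1063, 0.0127]
ee_rot: [-0.002, 0.13, 0.992, -0.0]
contact_force: [-0.0, 0.4, 0.0]
width: 0.0854
gripper_force: 0.0
```

Emit:
apply_moves --steps '[0,0,0,0,0,0,0,0,0,0,0,0,0,0,0,0,0,0,0,0,0,0,0,0,0,0,0,0,0,0,0,0]' --jaw 230 --newtons 40

```text
clock: 16.28
position: [0.6786, 0.1064, 0.017]
ee_rot: [0.001, 0.13, 0.992, 0.0]
contact_force: [0.3, 0.5, 6.9]
width: 0.0291
gripper_force: 40.0
```

Emit:
apply_moves --steps '[0,0,1,0,0,0,3,0,0,0,6,0,0,0,9,0,0,0,10,0,0,0,10,0]'

```text
clock: 16.78
position: [0.6798, 0.1064, 0.119]
ee_rot: [0.003, 0.13, 0.992, 0.001]
contact_force: [0.1, 0.9, -1.3]
width: 0.0293
gripper_force: 40.0
```

Emit:
apply_moves --steps '[-2.5,-3.1,0,3,-5,-6.2,0,6,-7.6,-9.2,0,9,-10.2,-12.3,0,12,-12.7,-15.4,0,15,-15.2,-18.5,0,17,-17.8,-21.5,0,17,-19.5,-23.6,0,17]'

```text
clock: 17.45
position: [0.4782, -0.1308, 0.1133]
ee_rot: [-0.003, -0.018, 1.0, 0.001]
contact_force: [-0.6, -0.5, -1.7]
width: 0.0291
gripper_force: 40.3
```

Emit:
apply_moves --steps '[-0.8,-1,0,0,-0.8,-1,0,0,-0.8,-1,0,0,-0.8,-1,0,0]'

```text
clock: 17.78
position: [0.4745, -0.139, 0.1144]
ee_rot: [-0.001, -0.018, 1.0, 0.001]
contact_force: [0.2, 0.4, -2.0]
width: 0.0291
gripper_force: 40.3
```

```bash
python3 - <<'E'
from h import *
s=get_state();c,im=snap('wrist');save(im,'w9.png');print(s['clock'],s['position'],s['qpos'][5],s['contact_force'])
r=quat(s['ee_rot']).as_matrix();print(r.round(3).tolist(),'closing yaw',np.degrees(np.arctan2(r[1,1],r[0,1])))
E
```

```text
17.7833 [ 0.47454052 -0.13903995  0.11442171] -2.034131900193402 [ 0.22067689  0.37394682 -1.98646738]
[[-0.999, -0.037, -0.001], [-0.037, 0.999, 0.001], [0.001, 0.001, -1.0]] closing yaw 92.09401704676563
```

View pics/w9.png

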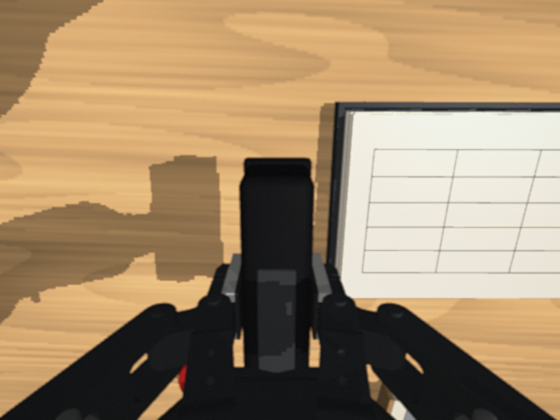

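The stapler is held level and parallel to the tray edge (column 335), to its right. I lower it now.

Emit:
apply_moves --steps '[0,-0.1,-3,0,0,-0.1,-5.5,0,0,-0.1,-7.5,0,0,-0.1,-9,0,0,-0.1,-9.5,0,0,-0.1,-9.8,0,0,-0.1,-9.8,0,0,-0.1,-9.8,0]'

```text
clock: 18.5
position: [0.4758, -0.1405, 0.0179]
ee_rot: [0.001, -0.019, 1.0, -0.0]
contact_force: [0.2, 0.1, -1.6]
width: 0.0296
gripper_force: 40.3
```

Emit:
apply_moves --steps '[-0.1,0,-0.2,0,-0.1,0,-0.3,0,-0.1,0,-0.3,0]'

```text
clock: 18.75
position: [0.4757, -0.1408, 0.0169]
ee_rot: [0.002, -0.018, 1.0, -0.001]
contact_force: [-0.6, 2.8, 14.7]
width: 0.029
gripper_force: 42.2
```

Emit:
apply_moves --steps '[0,0,0,0,0,0,0,0,0,0,0,0,0,0,0,0]' --jaw 100

```text
clock: 19.08
position: [0.4737, -0.1407, 0.0144]
ee_rot: [0.0, -0.018, 1.0, -0.0]
contact_force: [1.1, 0.6, 0.3]
width: 0.0513
gripper_force: 0.0
```

Emit:
apply_moves --steps '[0,0,2,0,0,0,5,0,0,0,9,0,0,0,13,0,0,0,17,0,0,0,21,0,0,0,21,0,0,0,21,0]'

```text
clock: 19.75
position: [0.4751, -0.1414, 0.2268]
ee_rot: [0.003, -0.018, 1.0, -0.001]
contact_force: [0.1, -0.3, -1.1]
width: 0.0518
gripper_force: 0.0
```

```bash
python3 - <<'E'
from st import *
s=get_state();c,im=snap('wrist');save(im,'w10.png');print(s['clock'],s['position'])
p=proj(c,[[.4743,-.1402,.045]])[0].astype(int);print(p)
stap(c,im,(p[0]-45,p[1]-70,p[0]+32,p[1]+70))
E
```

```text
19.75 [ 0.4750506  -0.14138424  0.22676466]
[277 181]
z 0 0.045 ctr [ 0.477  -0.1411] len 0.1086 yaw 2.21
z 0.045 0.045 ctr [ 0.4752 -0.1412] len 0.1121 yaw 2.21
z 0.02 0.02 ctr [ 0.4815 -0.1409] len 0.1208 yaw 2.21
rect ((277.0, 179.5), (103.0, 28.0), 90.0)
```

View pics/w10.png

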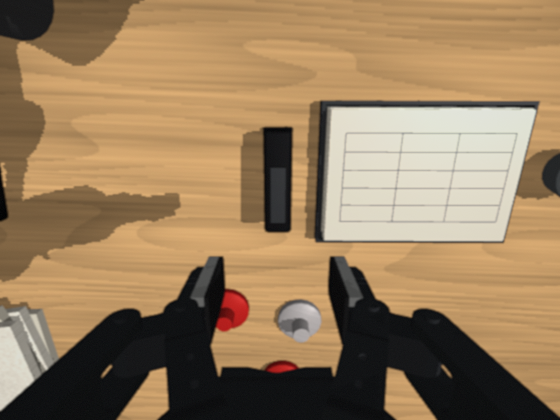

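The stapler is at (277,180), parallel to the tray. Next is the carton.

Emit:
apply_moves --steps '[3.2,2.2,0,0,6.4,4.4,0,0,9.6,6.6,0,0,12.8,8.8,0,0,16,11,0,0,19,13.1,0,0,20.9,14.4,0,0,20.9,14.4,0,0]' --jaw 0

```text
clock: 20.47
position: [0.6852, 0.0067, 0.2198]
ee_rot: [-0.002, -0.02, 1.0, 0.001]
contact_force: [0.4, 0.4, -0.8]
width: 0.0855
gripper_force: 0.0
```

```bash
python3 - <<'E'
from h import *
s=get_state();c,im=snap('wrist');print(s['clock'],s['position'])
p=proj(c,[[.684,.003,.024]])[0].astype(int);print(p);x,y=p
h=cv2.cvtColor(im,cv2.COLOR_RGB2HSV)
k=big((h[...,1]<60)&(h[...,2]>110),(x-38,y-32,x+38,y+32));r=cv2.minAreaRect(k);print('band',r,plane(c,[r[0]],.024))
w=plane(c,cv2.boxPoints(r),.024)[:,:2];print(w.round(4).tolist())
save(im,'w11.png',(x-90,y-70,x+90,y+70),3)
E
```

```text
20.4667 [0.68520001 0.00665395 0.21975098]
[272 179]
band ((272.52740478515625, 177.23973083496094), (36.79670715332031, 31.771833419799805), 6.009005546569824) [[0.68168644 0.00280015 0.024     ]]
[[0.6984, -0.0189], [0.6628, -0.0159], [0.6654, 0.0239], [0.7012, 0.0222]]
```

View pics/w11.png

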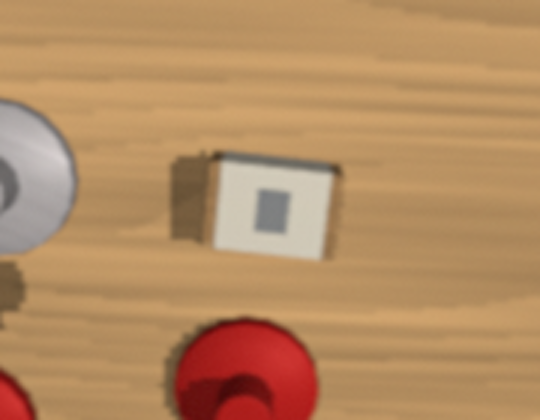

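The carton centre is at (273,179), yaw about -3.7°, with the long side across y and clear of the neighbours.

Emit:
apply_moves --steps '[-0.1,-0.4,-3,-3,-0.1,-0.4,-7,-6,-0.1,-0.4,-11,-6,-0.1,-0.4,-15,-6,-0.1,-0.4,-18.5,-6,-0.1,-0.4,-20.5,-6,-0.1,-0.4,-21.7,-6,-0.1,-0.4,-21.7,-6]'

```text
clock: 21.18
position: [0.6776, -0.0012, 0.0032]
ee_rot: [-0.004, 0.034, 0.999, 0.0]
contact_force: [-0.9, 0.4, 0.6]
width: 0.0854
gripper_force: 0.0
```

Emit:
apply_moves --steps '[0,0,0,0,0,0,0,0,0,0,0,0,0,0,0,0,0,0,0,0,0,0,0,0,0,0,0,0]' --jaw 180 --newtons 25

```text
clock: 21.77
position: [0.6832, -0.0009, 0.0097]
ee_rot: [0.002, 0.034, 0.999, -0.0]
contact_force: [-0.4, -0.8, 6.6]
width: 0.0494
gripper_force: 27.9
```

Emit:
apply_moves --steps '[0,0,1,0,0,0,3,0,0,0,6,0,0,0,9,0,0,0,10,0,0,0,10,0]'

```text
clock: 22.27
position: [0.6839, -0.0008, 0.1115]
ee_rot: [0.004, 0.034, 0.999, -0.0]
contact_force: [0.3, 0.6, -0.7]
width: 0.0494
gripper_force: 27.2
```

Emit:
apply_moves --steps '[-2.5,-3,0,3,-5,-6,0,6,-7.5,-9,0,6,-9.5,-11.4,0,6,-11,-13,0,6,-11.5,-13.7,0,6,-11.5,-13.7,0,6,-11.5,-13.7,0,6]'

```text
clock: 22.93
position: [0.5666, -0.1374, 0.1065]
ee_rot: [-0.0, -0.018, 1.0, 0.001]
contact_force: [0.3, 0.9, -0.7]
width: 0.0493
gripper_force: 27.1
```

```bash
python3 - <<'E'
from h import *
s=get_state();c,im=snap('wrist');save(im,'w12.png');print(s['clock'],s['position'],s['width'])
r=quat(s['ee_rot']).as_matrix();print('closing yaw',np.degrees(np.arctan2(r[1,1],r[0,1])))
z=s['position'][2]+.014
h=cv2.cvtColor(im,cv2.COLOR_RGB2HSV)
k=big((h[...,1]<60)&(h[...,2]>110),(215,250,340,360));R_=cv2.minAreaRect(k);print(R_,plane(c,[R_[0]],z))
E
```

```text
22.9333 [ 0.56659315 -0.1373612   0.10650305] 0.04934756552688824
closing yaw 92.04261850143452
((284.2518310546875, 303.53741455078125), (111.96014404296875, 100.12492370605469), 87.1375961303711) [[ 0.57744461 -0.13328404  0.12050305]]
```

View pics/w12.png

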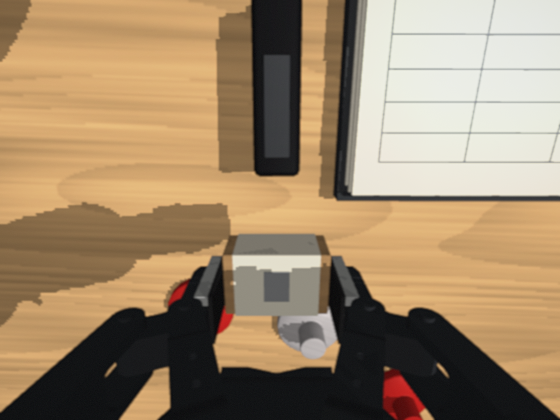

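The carton is held square, top face centred at (276,285), with the stapler's nose end at (276,175).

```bash
python3 - <<'E'
from h import *
s=get_state();c=calibration('wrist');z=s['position'][2]+.0175
print(s['position'],plane(c,[[276,285],[276,256],[276,315]],z).round(4).tolist(),[plane(c,[[276.5,175.5]],q).round(4).tolist() for q in (0,.02,.045)])
E
```

```text
[ 0.56719529 -0.13700542  0.10672046] [[0.5657, -0.1373, 0.1242], [0.5509, -0.1379, 0.1242], [0.582, -0.1367, 0.1242]] [[[0.5423, -0.1377, 0.0]], [[0.5378, -0.1379, 0.02]], [[0.5322, -0.1382, 0.045]]]
```

Emit:
apply_moves --steps '[0.2,0,-3,0,0.2,0,-5.5,0,0.2,0,-7.5,0,0.2,0,-9,0,0.2,0,-9.5,0,0.2,0,-9.8,0,0.2,0,-9.8,0]'

```text
clock: 23.57
position: [0.5691, -0.1363, 0.0098]
ee_rot: [-0.0, -0.019, 1.0, 0.0]
contact_force: [0.1, -0.6, 0.0]
width: 0.0492
gripper_force: 27.2
```

Emit:
apply_moves --steps '[0,0,-0.2,0,0,0,-0.2,0]'

```text
clock: 23.73
position: [0.5697, -0.1366, 0.0096]
ee_rot: [0.001, -0.019, 1.0, 0.0]
contact_force: [-3.3, 2.3, 12.9]
width: 0.0494
gripper_force: 28.6
```

Emit:
apply_moves --steps '[0,0,0,0,0,0,0,0,0,0,0,0,0,0,0,0]' --jaw 70

```text
clock: 24.07
position: [0.5691, -0.1375, 0.0072]
ee_rot: [0.0, -0.019, 1.0, 0.0]
contact_force: [-0.0, 0.1, -0.2]
width: 0.0622
gripper_force: 0.0
```

Emit:
apply_moves --steps '[0,0,2,0,0,0,5,0,0,0,9,0,0,0,13,0,0,0,17,0,0,0,21,0,0,0,21,0,0,0,21,0]'

```text
clock: 24.73
position: [0.5703, -0.1382, 0.2202]
ee_rot: [0.003, -0.018, 1.0, -0.001]
contact_force: [0.9, 0.3, -1.5]
width: 0.062
gripper_force: 0.0
```

```bash
python3 - <<'E'
from st import *
s=get_state();c,im=snap('wrist');print(s['clock'],s['position'])
p=proj(c,[[.568,-.1376,.024]])[0].astype(int);x,y=p
h=cv2.cvtColor(im,cv2.COLOR_RGB2HSV)
k=big((h[...,1]<60)&(h[...,2]>110),(x-35,y-32,x+35,y+32));r=cv2.minAreaRect(k);print(p,'band',r,plane(c,cv2.boxPoints(r),.024).round(4).tolist())
q=proj(c,[[.476,-.141,.045]])[0].astype(int);print(q);stap(c,im,(q[0]-45,max(q[1]-75,0),q[0]+32,q[1]+62))
save(im,'w13.png')
E
```

```text
24.7333 [ 0.57030725 -0.1382056   0.2202368 ]
[277 176] band ((278.0, 177.0), (32.0, 36.0), 90.0) [[0.5512, -0.1572, 0.024], [0.5497, -0.1181, 0.024], [0.5858, -0.1161, 0.024], [0.5873, -0.1564, 0.024]]
[277  86]
z 0 0.045 ctr [ 0.472  -0.1413] len 0.1152 yaw 2.21
z 0.045 0.045 ctr [ 0.4766 -0.1411] len 0.106 yaw 2.24
z 0.02 0.02 ctr [ 0.4757 -0.1411] len 0.1143 yaw 2.24
rect ((277.5, 84.0), (120.0, 31.0), 90.0)
```

View pics/w13.png

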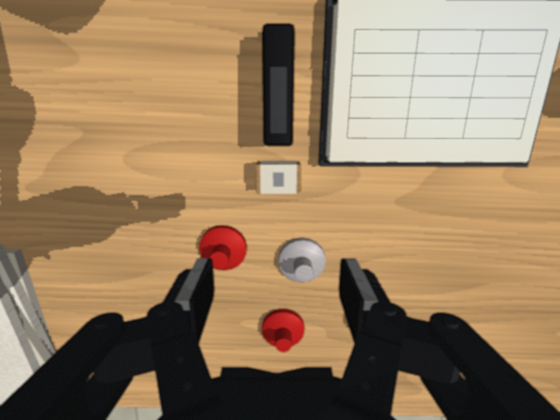

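The carton is at (278,177), in line behind the stapler's nose. The steel paperweight is at (303,262), with reds at (223,247) and (284,328). From here I use numeric measurements only.

Emit:
apply_moves --steps '[3,1,0,0,6,2,0,0,9,3,0,0,10.9,3.6,0,0,10.9,3.6,0,0,10.9,3.6,0,0]' --jaw 90

```text
clock: 25.28
position: [0.6771, -0.101, 0.2137]
ee_rot: [-0.003, -0.019, 1.0, 0.001]
contact_force: [-0.6, 0.2, 0.1]
width: 0.0551
gripper_force: 0.0
```

```bash
python3 - <<'E'
from h import *
s=get_state();c,im=snap('wrist');ct,it=snap('top');print(s['clock'],s['position'],s['width'])
h=cv2.cvtColor(im,cv2.COLOR_RGB2HSV)
x,y=proj(c,[[.68,-.102,.01]])[0].astype(int)
m=(h[...,1]<60)
k=big(m,(x-45,y-45,x+45,y+45));e=cv2.fitEllipse(cv2.convexHull(k));print((x,y),'disc',e,plane(c,[e[0]],.006))
print(cv2.contourArea(k),cv2.boundingRect(k))
# knob top: bright small circle inside
g=cv2.cvtColor(im,cv2.COLOR_RGB2GRAY)
print('knob pred',proj(c,[[.68,-.102,.038]]))
cir=cv2.HoughCircles(cv2.resize(g[y-40:y+60,x-50:x+50],None,fx=4,fy=4,interpolation=cv2.INTER_CUBIC),cv2.HOUGH_GRADIENT,1,40,param1=60,param2=18,minRadius=34,maxRadius=60)
for q in (cir[0][:4] if cir is not None else []):
    u=[q[0]/4+x-50,q[1]/4+y-40];print(u,q[2]/4,plane(c,[u],.038))
E
```

```text
25.2833 [ 0.67705668 -0.10098234  0.21367833] 0.055100890682603425
(np.int64(275), np.int64(181)) disc ((274.263427734375, 179.77317810058594), (51.2821044921875, 52.34990310668945), 92.89974975585938) [[ 0.67853394 -0.10299145  0.006     ]]
2047.0 (248, 155, 53, 51)
knob pred [[275.02748757 188.09348456]]
[np.float64(275.125), np.float64(187.375)] 9.975 [[ 0.67922063 -0.10192723  0.038     ]]
```

Emit:
apply_moves --steps '[0.2,-0.15,-3,0,0.2,-0.15,-7,0,0.2,-0.15,-11,0,0.2,-0.15,-14.5,0,0.2,-0.15,-17,0,0.2,-0.15,-18.8,0,0.2,-0.15,-19.5,0,0.2,-0.15,-19.5,0]'

```text
clock: 26.05
position: [0.6771, -0.1033, 0.0202]
ee_rot: [-0.002, -0.018, 1.0, 0.001]
contact_force: [-1.0, -0.1, 0.2]
width: 0.0552
gripper_force: 0.0
```

Emit:
apply_moves --steps '[0,0,0,0,0,0,0,0,0,0,0,0,0,0,0,0,0,0,0,0,0,0,0,0,0,0,0,0]' --jaw 245 --newtons 60

```text
clock: 26.63
position: [0.6809, -0.1036, 0.0247]
ee_rot: [0.002, -0.018, 1.0, -0.001]
contact_force: [-0.8, -0.6, 6.6]
width: 0.0194
gripper_force: 58.9
```

Emit:
apply_moves --steps '[0,0,1,0,0,0,3,0,0,0,6,0,0,0,9,0,0,0,12,0,0,0,12,0,0,0,12,0]'

```text
clock: 27.22
position: [0.6807, -0.1034, 0.1448]
ee_rot: [0.002, -0.018, 1.0, -0.001]
contact_force: [0.3, -0.1, -3.7]
width: 0.0193
gripper_force: 59.1
```

Emit:
apply_moves --steps '[-3.4,2,0,0,-6.8,4,0,0,-10.2,6,0,0,-13.6,8,0,0,-17,10,0,0,-19.5,11.5,0,0,-21.1,12.5,0,0,-21.1,12.5,0,0]'

```text
clock: 27.88
position: [0.4615, 0.0242, 0.1401]
ee_rot: [-0.005, -0.019, 1.0, 0.001]
contact_force: [-0.9, 0.0, -3.6]
width: 0.0191
gripper_force: 59.2
```

```bash
python3 - <<'E'
from h import *
s=get_state();c,im=snap('wrist');print(s['position'],s['width'],s['contact_force'])
r=quat(s['ee_rot']);t=r.inv().apply([[0,0,0]])
h=cv2.cvtColor(im,cv2.COLOR_RGB2HSV)
# disc below gripper: predicted bottom centre, and knob tilt check
zb=s['position'][2]-.022
p=proj(c,[[s['position'][0],s['position'][1],zb+.005]])[0].astype(int);print(p)
ang=np.degrees(np.arccos(-r.as_matrix()[2,2]));print('tool tilt',ang)
row=h[p[1]-60:p[1]+60:8,p[0]];print(row.tolist())
# paper height: left near corner of pile in two views (wrist, top0)
E
```

```text
[0.46148596 0.02420443 0.14014471] 0.01909200965312866 [-0.87232854  0.04423752 -3.55338585]
[276 253]
tool tilt 0.5663978393794047
[[23, 25, 225], [8, 10, 101], [5, 8, 181], [5, 8, 191], [4, 9, 191], [0, 8, 187], [10, 8, 95], [10, 8, 93], [10, 8, 94], [0, 9, 166], [6, 11, 113], [0, 7, 110], [0, 9, 112], [0, 7, 106], [16, 120, 204]]
```

Emit:
apply_moves --steps '[0,0,-3,0,0,0,-5.5,0,0,0,-7,0,0,0,-7,0,0,0,-7,0,0,0,-7,0]'

```text
clock: 28.43
position: [0.4698, 0.0214, 0.0726]
ee_rot: [0.0, -0.018, 1.0, -0.0]
contact_force: [0.3, 0.0, -2.6]
width: 0.0191
gripper_force: 59.2
```

Emit:
apply_moves --steps '[0,0,-0.8,0,0,0,-1.4,0,0,0,-1.7,0,0,0,-1.7,0]'

```text
clock: 28.77
position: [0.4685, 0.0218, 0.055]
ee_rot: [-0.0, -0.018, 1.0, 0.0]
contact_force: [0.1, 0.0, -2.3]
width: 0.0194
gripper_force: 59.2
```

Emit:
apply_moves --steps '[0,0,-0.2,0,0,0,-0.2,0,0,0,-0.2,0]'

```text
clock: 29.02
position: [0.4687, 0.0218, 0.0547]
ee_rot: [0.0, -0.018, 1.0, -0.0]
contact_force: [-2.7, -0.2, 8.4]
width: 0.0196
gripper_force: 60.4
```

Contact with the pile. I release, lift clear and check all the poses.

Emit:
apply_moves --steps '[0,0,0,0,0,0,0,0,0,0,0,0,0,0,0,0]' --jaw 90

```text
clock: 29.35
position: [0.4688, 0.0218, 0.0534]
ee_rot: [0.0, -0.018, 1.0, 0.0]
contact_force: [-0.2, 0.2, 0.2]
width: 0.0551
gripper_force: 0.0
```

Emit:
apply_moves --steps '[0,0,2,0,0,0,5,0,0,0,9,0,0,0,13,0,0,0,17,0,0,0,20,0,0,0,20,0,0,0,20,0]'

```text
clock: 30.02
position: [0.4697, 0.0217, 0.2552]
ee_rot: [0.002, -0.018, 1.0, -0.0]
contact_force: [0.4, 0.3, -0.3]
width: 0.0553
gripper_force: 0.0
```

```bash
python3 - <<'E'
from st import *
s=get_state();c,im=snap('wrist');print(s['clock'],s['position'])
h=cv2.cvtColor(im,cv2.COLOR_RGB2HSV);g=cv2.cvtColor(im,cv2.COLOR_RGB2GRAY)
x,y=proj(c,[[.4686,.0217,.068]])[0].astype(int);print(x,y)
cir=cv2.HoughCircles(cv2.resize(g[y-40:y+40,x-45:x+45],None,fx=4,fy=4,interpolation=cv2.INTER_CUBIC),cv2.HOUGH_GRADIENT,1,40,param1=60,param2=18,minRadius=34,maxRadius=160)
for q in (cir[0][:4] if cir is not None else []):
    u=[q[0]/4+x-45,q[1]/4+y-40];print('circ',np.round(u,1),q[2]/4,plane(c,[u],.068)[0].round(4),plane(c,[u],.038)[0].round(4))
m=((g<150)&(h[...,1]<60));k=big(m,(x-40,y-45,x+40,y+40));e=cv2.fitEllipse(cv2.convexHull(k));print('disc',e,plane(c,[e[0]],.036)[0].round(4))
# tray outline in this view
k=big((g<60),(60,60,500,300));print('tray dark bbox',cv2.boundingRect(k))
# insert/cup
x,y=proj(c,[[.46,.198,.048]])[0].astype(int);print('cup at',x,y)
k=big((h[...,1]<45)&(h[...,2]>120),(x-45,y-45,x+45,min(y+45,420)));e=cv2.fitEllipse(cv2.convexHull(k));print('ins',e,plane(c,[e[0]],.048)[0].round(4))
save(im,'w14.png')
E
```

```text
30.0167 [0.46974954 0.02171799 0.25516393]
276 179
circ [275.4 175.9] 29.625 [0.4641 0.0204 0.068 ] [0.471  0.0205 0.038 ]
circ [276.4 189.6] 24.425 [0.4794 0.022  0.068 ] [0.4876 0.0223 0.038 ]
circ [283.6 182.6] 36.525 [0.4712 0.0295 0.068 ] [0.4788 0.0305 0.038 ]
circ [267.6 182.4] 15.15 [0.4716 0.0123 0.068 ] [0.4792 0.0117 0.038 ]
disc ((275.6040954589844, 171.7059326171875), (50.10893630981445, 58.82429122924805), 91.84334564208984) [0.4665 0.0206 0.036 ]
tray dark bbox (118, 125, 49, 97)
cup at 432 174
ins ((428.8587341308594, 170.85891723632812), (47.90533447265625, 51.52254104614258), 1.0889204740524292) [0.4564 0.1937 0.048 ]
```

```bash
python3 -c "
from rig import *
print(sign_off())"
```

```text
the job is handed in; nothing more can be done
None
```

I did all five placements in the order asked and handed the job in at about 30 s; I measured each one within about 3 mm of its target, though I viewed 16 pictures, two over the limit of 14.

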